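# Align the hatch fastener and hold the filter cover shut

### The job

On the fume-filter unit, first slide the solder reel up off its spindle and stand it upright in the wooden tray. Then turn the winged quarter-turn fastener on the hatch cover until its slot lines up with the two dark marks, and press the sprung cover fully down against the frame with the gripper. Finish while still holding the cover pressed home, and leave everything else where it stands.

Things in the scene. Friction and masses are not known exactly. Their poses are not given: they have to be found in the camera images.
- filter_unit: grey painted bench fume-filter unit, fixed to the bench, 220 (its x) x 270 (its y) x 75 mm high with black louvres. Origin: centre of its underside, on the bench. Its flat deck is at z = 75. The reel spindle stands at its (0, -75); the aluminium hatch cover lies at its (0, +45); the quarter-turn fastener is at its (0, -7), between the two.
- spindle_tip (a point): top of the fixed steel spindle, 15 mm diameter, upright, at the unit's (0, -75, 151). The spindle rises 64 mm above a black collar (36 mm diameter) on which the reel sits at 87 mm above the bench.
- reel: reel of wound solder: a plain ring, 62 mm outer diameter, 20 bore, 45 high, grey winding between black flanges of the same diameter, about 0.35 kg. Starts on the spindle, whose tip stands 19 mm above it; lift over 64 mm to clear. Origin: centre of its underside, z along the bore (up). The fastener's axis is 68 mm off in the unit's +y: grip the reel across the unit's x.
- tray: shallow open wooden tray, fixed, 200 x 200 mm, walls 6 mm thick and 22 mm high, floor 6 mm above the bench. Origin: centre of its underside. The small flux jar stands in it, about 67 mm from the centre on the tray's +x side; the rest is free.
- cover: aluminium hatch cover, plate 142 (x) x 150 (y) x 6 mm, axes parallel to the unit's; origin: centre of its underside, 83 mm above the bench while raised, 75 when home on the frame. Moves only straight up and down. A springy gasket under it pushes back with about 4 N raised, 8 N home, and lifts it again if let go. Carries the fastener and press pad.
- fastener (a joint): angle of the fastener, rad, positive anticlockwise from above. 0: slot along the cover's x axis, in line with the two dark lines on the cover either side of it. Starts 0.6 to 1.4: turn it clockwise by that angle; no stop at 0 (range -0.8 to 1.7). Stays where left (0.06 N m). Unless within about 0.2 of 0 its stud meets the frame and the cover goes down only 1 to 2 mm.
- fastener_grip (a point): point on the fastener's axis, 16 mm above the cover's top face, 105 mm above the bench while raised. The wing is an upright steel bar 40 mm long (the fastener's x, along the slot), 12 thick (grip across this), from 4 to 26 mm above the cover, on a round base 40 diameter, 4 high. The slot is the dark groove along its top. Axes turn with the fastener.
- press_pad (a point): centre of the top of the black rubber press pad, 38 mm diameter, 3 mm high, on the cover at the cover's (0, +22), 74 mm from the fastener's axis; 92 mm above the bench while raised, 84 mm when home. A good place to press with closed fingertips.
- flux_jar: bystander, leave alone: small amber glass jar with lid, 38 diameter, 50 high, standing in the tray near the tray's +x wall (mm). Origin: centre of its underside.
- tea_mug: bystander, leave alone: amber glass tea mug, 72 diameter, 85 high (mm). Origin: centre of its underside.
- tape_roll: bystander, leave alone: big empty-centred roll of tape lying flat, 100 outer, 76 inner diameter, 24 high (mm). Origin: centre of its underside.
- pencil: bystander, leave alone: flat carpenter's pencil lying on the bench, 150 x 13 x 9 (mm). Origin: centre of its underside.
- putty_pot: bystander, leave alone: white plastic pot with lid, 90 diameter, 75 high (mm). Origin: centre of its underside.
There are look-alikes about, which are no part of the job. What is meant by the reel is not green or turquoise, and is the larger of those in its own colour.

How it is judged:
On the way, in this order (a step that is already met when the one before it is completed fails the run):
1. the reel stands upright in the tray, let go (x of reel in the frame of tray between -0.075 and 0.075 m and y of reel in the frame of tray between -0.075 and 0.075 m and height (world z) of reel below 0.01 m and angle between reel's own z axis and vertical below 0.15 rad and contact force between the fingers and reel below 0.1 N and linear speed of reel below 0.03 m/s), for 0.2 s.
2. the fastener's slot is in line with the marks (value of joint fastener between -0.17 and 0.17 rad), for 0.2 s.
At the end, for the whole second after the job is handed in: The reel stands upright (within 0.15 rad) on the tray's floor, untouched and at rest; the fastener's slot is within 0.17 rad of the marks; the cover is at least 6 mm of its 8 mm down and the gripper's fingers press on it (or on its fastener) with more than 4 N, all through the last second (all of step 1 and all of step 2 and contact force between anything else and reel above 0.5 N and z of cover in the frame of filter_unit below 0.077 m and contact force between the fingers and cover above 4 N); the arm keeps its last pose, push and grip.
It fails at once if a bystander is pushed more than 25 mm or tipped over (distance of any of flux_jar, tea_mug, tape_roll, pencil, putty_pot from where it was at the start of the episode above 0.025 m or angle between any of flux_jar, tea_mug, tape_roll, pencil, putty_pot's own z axis and vertical above 0.5 rad).
It also fails if it takes over 54 s, if anything falls off the work surface, if the arm or the gripper's body presses on something with over 40 N, if the wrist force passes 120 N, or if a joint passes its speed limit or range.

### The arm

A 6-joint arm with a two-finger parallel gripper is mounted at the origin on the work surface. World frame = base frame: x ahead of the robot, y to its left, z up, the work surface at z = 0. Lengths are in m, angles in rad, forces in N, time in s.
With the tool pointing down it reaches from about 0.35 to 0.975 m from the base axis. Payload 4.9 kg.
Tool frame: the origin (TCP) lies at the very end of the fingers, on their centre line; the grasp point (between the pads) lies 19 mm behind it; z points along the fingers, y is the line along which they close (so a half turn about z gives the same grasp; the last joint's range is limited). The gripper opens to 85 mm and grips with 20 to 120 N. Pads are 22 mm wide; open, the fingers measure 114 mm over their backs; the gripper's body (76 mm by 85 mm) begins 54 mm behind the grasp point. The pads swing forward as they close: fully open they stand 13 mm farther back than shut.
Start: joints at [1.009, 0.053, 1.613, -0, 1.476, -0.119], TCP at [0.268, 0.565, 0.231] pointing down, gripper open.
Joint ranges: [-3.01, 3.01], [-1.01, 2.22], [0.06, 2.58], [-1.02, 4.17], [0.09, 2.62], [-3.14, 3.14]. Speed limits (rad/s): [2.57, 2.57, 3.14, 3.14, 3.14, 3.14].

### API

Orientations are given as a rotation vector (axis times angle).
In Python, from plant import get_obs, viewer, order gives the robot as it stands. The module is installed in compiled form; this text tells all that it offers.
- The arm moves only by the tool send_rows, never from a script. Its argument "motion" is a list of rows, each a list of 4 numbers: the shift along the tool's x, y, z in mm, then the turn about the tool's z in rad. A call has 1 to 10 rows; each row is the pose to reach, as a shift and turn from the pose commanded when the call began, along the tool's axes at that moment; what a row does not reach only later rows make up. A row lasts 1/12 s, in which the tool goes at most 41.7 mm and 7.16 degrees, less where a joint would pass 70% of its speed; a pose out of reach is approached as far as the arm can. A call with a gripper value outside its range is refused whole. "fingers" is the closure, from 0 (fully open) to 1 (shut), set as the call begins (left out, the last holds). The fingers move at their own pace and stop on an object; "force" is the grip in N (left out, the last holds). Time passes only in rows, so rows that repeat a pose let the fingers close. It gives the time, the measured TCP pose, the force, the opening and the grip force at its end, in the units of the state.
- get_obs(): the state, without advancing time (a new reading comes with each control period).
- viewer.capture(name): name is "scene" or "top"; returns the picture (480x640x3 uint8, red, green, blue); there is no depth.
- viewer.camera_model(name): a dict with "fx", "fy", "cx", "cy" (pixels), "T" (4x4, takes a point from camera to world coordinates). Camera axes: x right, y down, z forward; pixel columns grow to the right and rows downward; lengths in m; the calibration is good to about 2 mm. A picture is of the moment at which its call begins. camera_model takes no time and is no camera call.
- order.finish_job(): hands the job in; it is judged then, once.
The state is a dict: "time_s": time; "q": joint angles; "joint_vel": joint speeds; "joint_torque": joint torques, N m; "eef_pos": TCP position; "tcp_rot": TCP orientation; "force": force on the tool from outside, world axes, zero at the start; "ft_torque": the same for the moment, N m; "grip_width": finger opening in m; "finger_force": force on a finger pad.
Only numpy, scipy, OpenCV 4.12 (cv2) and the standard library are available. Lean on these libraries where they do the work, as an engineer would, in place of code of your own. Each camera call takes 0.05 s, during which the arm holds its last target. There are 200 camera calls.

## Working session

There is one attempt and no reset: what is moved stays moved. The work goes in short steps, Python scripts to look and compute and a tool call to move; the robot and the scene stay as the last step left them, time stands still between calls to the robot, and variables do not carry over. Pictures are saved under pics/ and viewed, at most 10 in all, crops included, and the job is handed in when it is done.

Besides the shell and the picture viewer there is one more tool, called as a command line: name --pt "numbers of a row" for each row, then --argument value for the rest. send_rows: Moves the arm, as the interface text tells. Its arguments: {"type":"object","properties":{"motion":{"type":"array"},"fingers":{"type":"number"},"force":{"type":"number"}},"required":["motion"]}

```bash
mkdir -p pics
cat > h.py <<'E'
import numpy as np, cv2
from plant import get_obs, viewer, order
def save(n,im): cv2.imwrite('pics/'+n+'.png', im[:,:,::-1])
def load(n): return cv2.imread('pics/'+n+'.png')[:,:,::-1]
def ray(cam,u,v,z):
    m=viewer.camera_model(cam);T=m['T'];d=T[:3,:3]@np.array([(u-m['cx'])/m['fx'],(v-m['cy'])/m['fy'],1])
    o=T[:3,3];return o+d*(z-o[2])/d[2]
def proj(cam,p):
    m=viewer.camera_model(cam);T=m['T'];c=T[:3,:3].T@(np.array(p)-T[:3,3]);return np.array([m['fx']*c[0]/c[2]+m['cx'],m['fy']*c[1]/c[2]+m['cy']])
E
python3 - <<'E'
from h import *
for c in('top','scene'):
    save(c+'0',viewer.capture(c));m=viewer.camera_model(c);print(m['fx'],m['cx'],m['cy'],m['T'].round(3))
o=get_obs();print(o['eef_pos'],o['tcp_rot'],o['time_s'],o['grip_width'])
E
```

```text
553.111856844256 319.59713318006675 235.0486986917106 [[-0.005 -0.994  0.107  0.434]
 [-1.     0.003 -0.019  0.01 ]
 [ 0.019 -0.107 -0.994  1.295]
 [ 0.     0.     0.     1.   ]]
449.2083133563773 326.2362885115757 237.00507272244766 [[ 0.7    0.578 -0.42   1.014]
 [ 0.714 -0.559  0.422 -0.432]
 [ 0.009 -0.595 -0.804  0.968]
 [ 0.     0.     0.     1.   ]]
[0.26746648 0.56424477 0.23016552] [-6.89688129e-01 -3.06428410e+00  2.81122135e-03] 0.1 0.08530266448856617
```

View pics/top0.png

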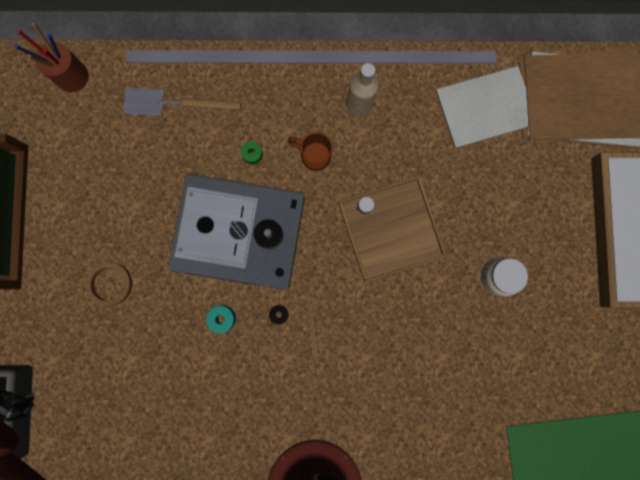

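View pics/scene0.png

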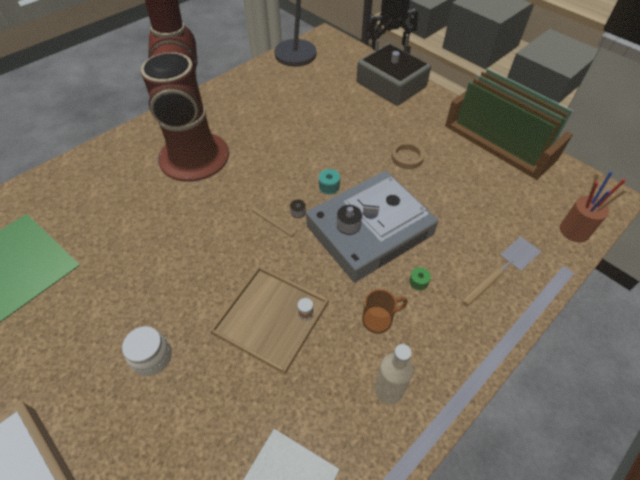

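The top view shows four reel look-alikes: the grey/black reel on the spindle at (268,234), a small black one at (278,315), a turquoise one at (221,319) and a green one at (252,152). I choose (268,234): it is the larger of the grey/black pair and sits on the spindle. The tray is at (390,229), the jar at (366,205) and the mug at (316,152). I'll check the choice in a close crop.

Run:
```python
from h import *
a=load('top0');c=a[165:300,165:315];save('crop1',cv2.convertScaleAbs(cv2.resize(c,None,fx=4,fy=4,interpolation=cv2.INTER_CUBIC),alpha=1.6))
```

```text
(no output)
```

View pics/crop1.png

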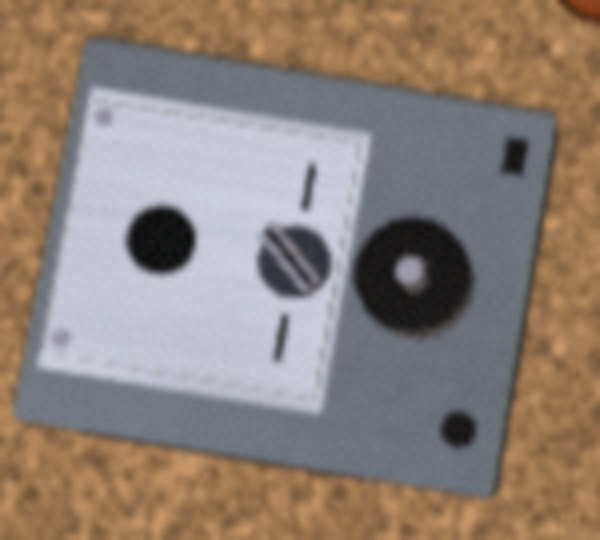

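The crop shows the grey/black reel on its spindle (tip at crop (411,268)) with the fastener at (294,261). The slot runs from (272,232) to (318,288), the marks are at (308,187) and (281,338), and the pad is at (160,239).

Run:
```python
from h import *
def f(u,v,z): return ray('top',u/4+165-.4,v/4+165-.4,z)
tip=f(411,268,.151);fl=f(413,275,.132);pad=f(160,239,.092)
C=[f(*p,.089) for p in((90,85),(372,130),(322,413),(37,370))]
D=[f(*p,.075) for p in((90,38),(555,115),(494,496),(17,415))]
print('tip',tip,'flange',fl,'pad',pad)
cc=np.mean(C,0);dd=np.mean(D,0);print('cover c',cc,'deck c',dd)
print([np.linalg.norm(D[i]-D[(i+1)%4]) for i in range(4)],[np.linalg.norm(C[i]-C[(i+1)%4]) for i in range(4)])
yv=(D[0]+D[3]-D[1]-D[2]);psi=np.arctan2(-yv[0],yv[1]);xv=D[0]+D[1]-D[2]-D[3];psi2=np.arctan2(xv[1],xv[0])
yv=pad-tip;print('yaw',psi,psi2,np.arctan2(-yv[0],yv[1]))
m1=f(308,187,.089)-f(281,338,.089);s=f(272,232,.115)-f(318,288,.115)
print('marks',np.arctan2(m1[1],m1[0]),'slot',np.arctan2(s[1],s[0]),'fast',(f(272,232,.115)+f(318,288,.115))/2)
psi=(psi+psi2)/2;R=np.array([[np.cos(psi),-np.sin(psi)],[np.sin(psi),np.cos(psi)]])
for n,p in(('spindle',(0,-.075)),('fast',(0,-.007)),('pad',(0,.067)),('cov',(0,.045))):print(n,dd[:2]+R@p)
# tray: corners at rim z=.022
T=[ray('top',u,v,.022) for u,v in((340,206),(419,181),(442,252),(365,280))]
print('tray',np.mean(T,0),[np.linalg.norm(T[i]-T[(i+1)%4]) for i in range(4)])
print('jar',ray('top',366,205,.05),'mug',ray('top',316,152,.05))
from scipy.spatial.transform import Rotation as Ro
o=get_obs();M=Ro.from_rotvec(o['tcp_rot']).as_matrix();print(M.round(3))
```

```text
tip [0.5646623  0.09637163 0.151     ] flange [0.56310715 0.09673079 0.132     ] pad [0.58770759 0.23767603 0.092     ]
cover c [0.5827914  0.21337791 0.089     ] deck c [0.57563185 0.16933407 0.075     ]
[np.float64(0.26328909342898577), np.float64(0.21444382120817657), np.float64(0.26521100025372774), np.float64(0.21329259849329643)] [np.float64(0.1572987007756356), np.float64(0.15791888645322097), np.float64(0.1564937465331794), np.float64(0.1592049876472304)]
yaw -0.17006799133828615 -0.16284188230252467 -0.16166639753238357
marks -0.16500528376523793 slot 0.6883293619238616 fast [0.57327173 0.16113293 0.115     ]
spindle [0.5632053 0.0953707]
fast [0.57447204 0.16243083]
pad [0.5867329  0.23540802]
cov [0.58308778 0.2137121 ]
tray [ 0.58357298 -0.18197831  0.022     ] [np.float64(0.19526660019263753), np.float64(0.1744007794358894), np.float64(0.19061543014861626), np.float64(0.18099681030175455)]
jar [ 0.63660643 -0.12033227  0.05      ] mug [ 0.76017706 -0.00681799  0.05      ]
[[-0.904  0.428 -0.001]
 [ 0.428  0.904 -0.002]
 [ 0.    -0.002 -1.   ]]
```

send_rows --pt "-12 -8 0 0.03" --pt "-36 -23 0 0.1" --pt "-65 -41 0 0.18" --pt "-95 -60 0 0.26" --pt "-125 -79 0 0.34" --pt "-155 -98 0 0.43" --pt "-185 -117 0 0.51" --pt "-210 -133 0 0.58" --pt "-226 -143 0 0.63" --pt "-234 -148 0 0.65" --fingers 0 --force 60

```text
time_s: 0.93
eef_pos: [0.4169, 0.3279, 0.231]
tcp_rot: [1.64, 2.679, -0.001]
force: [0.2, -0.8, 0.3]
grip_width: 0.0857
finger_force: 0.0
```

```bash
cat >> h.py <<'E'
from scipy.spatial.transform import Rotation as Ro
def st(x=None,y=None,z=None,ang=None):
    o=get_obs();M=Ro.from_rotvec(o['tcp_rot']).as_matrix();a=np.arctan2(M[1,1],M[0,1]);p=o['eef_pos']
    print('t',round(o['time_s'],2),'p',p.round(4),'yaw y',round(a,3),'tz',M[:,2].round(3),'q',np.round(o['q'],2),'F',np.round(o['force'],1),'w',round(o['grip_width'],4))
    if x is not None: print('shift mm',(M.T@(np.array([x,y,z])-p)*1000).round(1),'turn',None if ang is None else round(a-ang,3))
E
python3 -c "
from h import *
st(.564,.096,.231,-.165)"
```

```text
t 0.93 p [0.4169 0.3279 0.231 ] yaw y 0.472 tz [-0.    -0.001 -1.   ] q [ 0.53 -0.17  1.83 -0.    1.49  0.05] F [ 0.2 -0.8  0.3] w 0.0857
shift mm [-2.735e+02  2.550e+01  2.000e-01] turn 0.637
```

send_rows --pt "-14 1 0 0.03" --pt "-40 4 0 0.09" --pt "-75 7 0 0.17" --pt "-112 10 0 0.26" --pt "-150 14 0 0.35" --pt "-187 17 0 0.44" --pt "-222 21 0 0.52" --pt "-250 23 0 0.59" --pt "-267 25 0 0.63" --pt "-273 25 0 0.64"

```text
time_s: 1.77
eef_pos: [0.5644, 0.0977, 0.2309]
tcp_rot: [2.398, 2.03, -0.001]
force: [-0.5, -0.0, -0.6]
grip_width: 0.0856
finger_force: 0.0
```

```bash
python3 -c "
from h import *
st(.564,.096,.092,-.165)
for c in('top','scene'): save(c+'1',viewer.capture(c))
a=load('top1')[150:300,180:380]; b=load('scene1')[130:280,250:450]
save('crop2',cv2.convertScaleAbs(cv2.resize(np.vstack([a,b]),None,fx=2,fy=2),alpha=1.5))
"
```

```text
t 1.77 p [0.5644 0.0977 0.2309] yaw y -0.166 tz [-0. -0. -1.] q [ 0.04 -0.07  1.74 -0.    1.48  0.21] F [-0.5 -0.  -0.6] w 0.0856
shift mm [-1.700e+00 -1.000e-01  1.389e+02] turn -0.001
```

View pics/crop2.png

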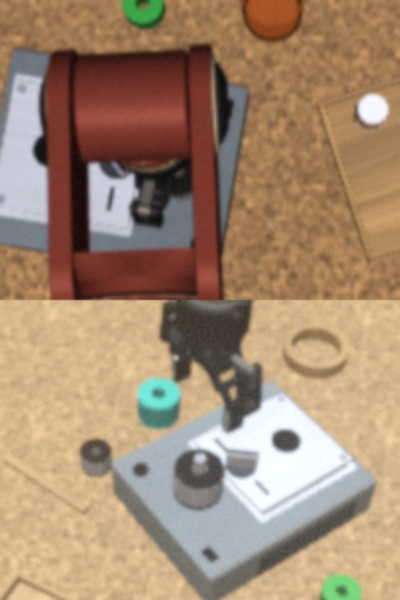

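The reel is visible in the scene crop with its spindle tip at about (200,460), which is full-image (350,210). The gripper hangs above it, open across the unit's x. Descending.

send_rows --pt "0 0 8 0" --pt "-1 0 25 0" --pt "-1.5 0 46 0" --pt "-1.5 0 67 0" --pt "-1.5 0 88 0" --pt "-1.5 0 107 0" --pt "-1.5 0 122 0" --pt "-1.5 0 132 0" --pt "-1.5 0 137 0" --pt "-1.5 0 139 0"

```text
time_s: 2.7
eef_pos: [0.5624, 0.0992, 0.0913]
tcp_rot: [-2.392, -2.036, 0.002]
force: [-0.0, 0.7, 0.0]
grip_width: 0.0854
finger_force: 0.0
```

send_rows --pt "0 0 0 0" --pt "0 0 0 0" --pt "0 0 0 0" --pt "0 0 0 0" --pt "0 0 0 0" --pt "0 0 0 0" --pt "0 0 0 0" --pt "0 0 0 0" --fingers 1 --force 50

```text
time_s: 3.37
eef_pos: [0.5643, 0.0986, 0.0939]
tcp_rot: [2.393, 2.034, 0.003]
force: [-1.5, 1.5, 5.1]
grip_width: 0.0614
finger_force: 55.8
```

```bash
python3 -c "
from h import *
print(proj('scene',(.564,.096,.151)))
st()"
```

```text
[349.12510063 208.19588262]
t 3.37 p [0.5643 0.0986 0.0939] yaw y -0.162 tz [ 0.002  0.001 -1.   ] q [0.04 0.05 1.85 0.   1.23 0.2 ] F [-1.5  1.5  5.1] w 0.0614
```

send_rows --pt "0 0 -5 0" --pt "0 0 -15 0" --pt "0 0 -27 0" --pt "0 0 -39 0" --pt "0 0 -51 0" --pt "0 0 -63 0" --pt "0 0 -74 0" --pt "0 0 -84 0" --pt "0 0 -91 0" --pt "0 0 -95 0"

```text
time_s: 4.2
eef_pos: [0.5639, 0.0984, 0.189]
tcp_rot: [2.393, 2.034, 0.002]
force: [0.0, 0.8, -4.6]
grip_width: 0.0611
finger_force: 55.5
```

```bash
python3 -c "
from h import *
st(.565,-.2,.188,-.165)
save('scene2',viewer.capture('scene'))
save('crop3',cv2.convertScaleAbs(cv2.resize(load('scene2')[100:280,250:450],None,fx=2,fy=2),alpha=1.5))"
```

```text
t 4.2 p [0.5639 0.0984 0.189 ] yaw y -0.162 tz [ 0.002  0.    -1.   ] q [ 0.04 -0.04  1.78 -0.    1.4   0.2 ] F [ 0.   0.8 -4.6] w 0.0611
shift mm [-294.3   49.2    1. ] turn 0.003
```

View pics/crop3.png

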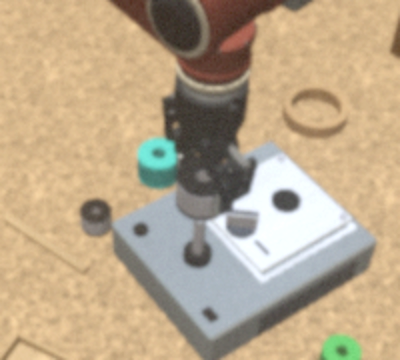

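The crop shows the reel at (200,190) held clear of the bare spindle at (198,240). Carrying it to the tray.

send_rows --pt "-10 2 0 0" --pt "-32 5 0 0" --pt "-65 11 0 0" --pt "-103 17 0 0" --pt "-142 24 0 0" --pt "-181 30 0 0" --pt "-220 37 0 0" --pt "-256 43 0 0" --pt "-282 47 0 0" --pt "-294 49 0 0"

```text
time_s: 5.08
eef_pos: [0.563, -0.2038, 0.1861]
tcp_rot: [-2.397, -2.029, 0.003]
force: [-0.5, -0.4, -4.7]
grip_width: 0.0611
finger_force: 55.5
```

send_rows --pt "0 0 8 0" --pt "0 0 26 0" --pt "0 0 48 0" --pt "0 0 72 0" --pt "0 0 96 0" --pt "0 0 118 0" --pt "0 0 137 0" --pt "0 0 152 0" --pt "0 0 162 0" --pt "0 0 166 0"

```text
time_s: 5.92
eef_pos: [0.5625, -0.1978, 0.0184]
tcp_rot: [-2.389, -2.033, 0.003]
force: [-0.1, 1.1, -5.1]
grip_width: 0.0612
finger_force: 55.5
```

send_rows --pt "0 0 1 0" --pt "0 0 2 0" --pt "0 0 3 0" --pt "0 0 4 0" --pt "0 0 5 0" --pt "0 0 6 0" --pt "0 0 7 0" --pt "0 0 8 0"

```text
time_s: 6.58
eef_pos: [0.5643, -0.1998, 0.0134]
tcp_rot: [2.394, 2.034, 0.0]
force: [0.0, 0.7, -4.4]
grip_width: 0.0614
finger_force: 55.5
```

```bash
python3 -c "
from h import *
st(.565,-.2,.014,-.165)"
```

```text
t 6.58 p [ 0.5643 -0.1998  0.0134] yaw y -0.162 tz [ 0. -0. -1.] q [-0.46  0.22  1.82  0.    1.1  -0.3 ] F [ 0.   0.7 -4.4] w 0.0614
shift mm [-0.1  0.7 -0.6] turn 0.003
```

send_rows --pt "0 0 0.5 0" --pt "0 0 1 0" --pt "0 0 1 0"

```text
time_s: 6.83
eef_pos: [0.5644, -0.1998, 0.013]
tcp_rot: [2.394, 2.034, -0.0]
force: [-2.8, 1.3, 2.2]
grip_width: 0.0611
finger_force: 56.0
```

send_rows --pt "0 0 0 0" --pt "0 0 0 0" --pt "0 0 0 0" --pt "0 0 0 0" --pt "0 0 0 0" --pt "0 0 0 0" --pt "0 0 0 0" --fingers 0

```text
time_s: 7.42
eef_pos: [0.5643, -0.1998, 0.0123]
tcp_rot: [2.394, 2.034, 0.0]
force: [0.1, -0.5, 0.1]
grip_width: 0.0855
finger_force: 0.0
```

send_rows --pt "0 0 -6 0" --pt "0 0 -20 0" --pt "0 0 -40 0" --pt "0 0 -65 0" --pt "0 0 -95 0" --pt "0 0 -125 0" --pt "0 0 -150 0" --pt "0 0 -170 0" --pt "0 0 -182 0" --pt "0 0 -186 0"

```text
time_s: 8.25
eef_pos: [0.5656, -0.2004, 0.2026]
tcp_rot: [2.39, 2.031, 0.004]
force: [-0.0, 0.6, -0.8]
grip_width: 0.0851
finger_force: 0.0
```

```bash
python3 -c "
from h import *
st(.574,.162,.2,-.883)
save('scene3',viewer.capture('scene'))
save('crop4',cv2.convertScaleAbs(cv2.resize(load('scene3')[150:380,190:450],None,fx=2.5,fy=2.5),alpha=1.5))"
```

```text
t 8.25 p [ 0.5656 -0.2004  0.2026] yaw y -0.162 tz [ 0.005 -0.003 -1.   ] q [-0.46  0.01  1.71 -0.    1.42 -0.3 ] F [-0.   0.6 -0.8] w 0.0851
shift mm [359.  -50.2   1.6] turn 0.721
```

View pics/crop4.png

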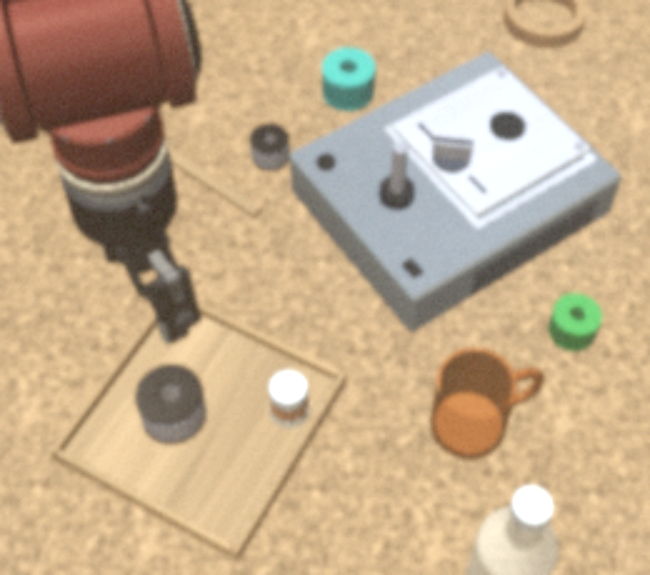

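The crop shows the reel upright and released at about (170,402) in the tray, with the jar at (288,393) untouched and the fastener at (452,150). Going to the fastener with the fingers part-closed.

send_rows --pt "10 -1 0 0.02" --pt "34 -5 0 0.07" --pt "68 -9 0 0.14" --pt "104 -14 0 0.21" --pt "140 -19 0 0.28" --pt "176 -25 0 0.35" --pt "212 -30 0 0.42" --pt "246 -34 0 0.49" --pt "274 -38 0 0.55" --pt "290 -40 0 0.58" --fingers 0.45

```text
time_s: 9.13
eef_pos: [0.5701, 0.0959, 0.1961]
tcp_rot: [-2.874, -1.264, 0.005]
force: [-0.5, -0.8, -0.6]
grip_width: 0.0471
finger_force: 0.0
```

```bash
python3 -c "
from h import *
st(.574,.162,.2,-.883)"
```

```text
t 9.13 p [0.5701 0.0959 0.1961] yaw y -0.742 tz [-0.004  0.001 -1.   ] q [ 0.04 -0.03  1.76  0.    1.42  0.78] F [-0.5 -0.8 -0.6] w 0.0471
shift mm [ 51.3 -41.8  -3.8] turn 0.141
```

send_rows --pt "10 -8 0 0.02" --pt "26 -21 0 0.06" --pt "40 -33 0 0.1" --pt "48 -40 0 0.13" --pt "51 -42 0 0.14" --pt "51 -42 0 0.14" --pt "51 -42 0 0.14"

```text
time_s: 9.72
eef_pos: [0.5746, 0.1585, 0.1971]
tcp_rot: [-2.957, -1.062, 0.003]
force: [0.2, 0.2, -0.2]
grip_width: 0.047
finger_force: 0.0
```

```bash
python3 -c "
from h import *
st(.574,.162,.097,-.883)"
```

```text
t 9.72 p [0.5746 0.1585 0.1971] yaw y -0.881 tz [-0.002 -0.001 -1.   ] q [ 0.14  0.01  1.72 -0.    1.42  1.03] F [ 0.2  0.2 -0.2] w 0.047
shift mm [  2.   -3.  100.1] turn 0.002
```

send_rows --pt "0 0 6 0" --pt "1 -1 20 0" --pt "2 -3 36 0" --pt "2 -3 52 0" --pt "2 -3 66 0" --pt "2 -3 78 0" --pt "2 -3 87 0" --pt "2 -3 93 0" --pt "2 -3 96 0" --pt "2 -3 96 0"

```text
time_s: 10.55
eef_pos: [0.5745, 0.1624, 0.1017]
tcp_rot: [-2.957, -1.061, 0.001]
force: [-0.6, 0.1, 0.1]
grip_width: 0.0469
finger_force: 0.0
```

```bash
python3 -c "
from h import *
st(.574,.162,.098,-.883)"
```

```text
t 10.55 p [0.5745 0.1624 0.1017] yaw y -0.882 tz [-0.001 -0.    -1.   ] q [ 0.15  0.1   1.79 -0.    1.25  1.03] F [-0.6  0.1  0.1] w 0.0469
shift mm [-0.7 -0.   3.7] turn 0.001
```

send_rows --pt "0 0 2 0" --pt "0 0 3.5 0" --pt "0 0 3.5 0" --pt "0 0 3.5 0" --pt "0 0 3.5 0" --pt "0 0 3.5 0" --pt "0 0 3.5 0" --pt "0 0 3.5 0" --pt "0 0 3.5 0" --pt "0 0 3.5 0" --fingers 1 --force 40

```text
time_s: 11.38
eef_pos: [0.574, 0.1639, 0.0995]
tcp_rot: [-2.954, -1.06, 0.001]
force: [-3.9, 4.3, 2.8]
grip_width: 0.0108
finger_force: 44.6
```

```bash
python3 -c "
from h import *
st(.574,.162,.098,-1.735)"
```

```text
t 11.38 p [0.574  0.1639 0.0995] yaw y -0.882 tz [-0.002  0.003 -1.   ] q [0.15 0.1  1.79 0.   1.25 1.03] F [-3.9  4.3  2.8] w 0.0108
shift mm [-1.2  1.5  1.5] turn 0.853
```

send_rows --pt "0 -1.5 0 0" --pt "0 -1.5 0 0.05" --pt "0 -1.5 0 0.12" --pt "0 -1.5 0 0.2" --pt "0 -1.5 0 0.28" --pt "0 -1.5 0 0.36" --pt "0 -1.5 0 0.44" --pt "0 -1.5 0 0.5" --pt "0 -1.5 0 0.53" --pt "0 -1.5 0 0.53"

```text
time_s: 12.22
eef_pos: [0.5738, 0.1642, 0.0995]
tcp_rot: [-3.131, -0.249, -0.0]
force: [-1.9, 2.0, 3.0]
grip_width: 0.0112
finger_force: 44.6
```

```bash
python3 -c "
from h import *
st(.574,.162,.098,-1.735)"
```

```text
t 12.22 p [0.5738 0.1642 0.0995] yaw y -1.412 tz [ 0.     0.001 -1.   ] q [0.15 0.1  1.79 0.   1.25 1.57] F [-1.9  2.   3. ] w 0.0112
shift mm [-0.1  2.2  1.5] turn 0.323
```

send_rows --pt "0 0 0 0.04" --pt "0 0 0 0.11" --pt "0 0 0 0.19" --pt "0 0 0 0.26" --pt "0 0 0 0.31" --pt "0 0 0 0.325" --pt "0 0 0 0.325" --pt "0 0 0 0.325"

```text
time_s: 12.88
eef_pos: [0.5738, 0.1643, 0.0994]
tcp_rot: [-3.13, 0.258, 0.0]
force: [-2.8, 4.5, 4.8]
grip_width: 0.0107
finger_force: 44.8
```

send_rows --pt "0 0 0 0" --pt "0 0 0 0" --pt "0 0 0 0" --pt "0 0 0 0" --pt "0 0 0 0" --pt "0 0 0 0" --fingers 0.55

```text
time_s: 13.38
eef_pos: [0.5738, 0.1634, 0.0987]
tcp_rot: [3.131, -0.261, 0.0]
force: [0.5, 0.2, -0.5]
grip_width: 0.0386
finger_force: 0.0
```

send_rows --pt "0 0 -4 0" --pt "0 0 -14 0" --pt "0 0 -27 0" --pt "0 0 -41 0" --pt "0 0 -55 0" --pt "0 0 -69 0" --pt "0 0 -81 0" --pt "0 0 -88 0" --pt "0 0 -90 0"

```text
time_s: 14.13
eef_pos: [0.5748, 0.1639, 0.1915]
tcp_rot: [-3.13, 0.261, -0.006]
force: [-1.2, 0.5, 0.0]
grip_width: 0.0383
finger_force: 0.0
```

```bash
python3 -c "
from h import *
st(.587,.237,.19,-1.735)
save('scene4',viewer.capture('scene'))
save('crop5',cv2.convertScaleAbs(cv2.resize(load('scene4')[160:280,300:440],None,fx=4,fy=4,interpolation=cv2.INTER_CUBIC),alpha=1.5))"
```

```text
t 14.13 p [0.5748 0.1639 0.1915] yaw y -1.737 tz [ 0.004  0.001 -1.   ] q [ 0.15  0.01  1.72 -0.    1.4   1.89] F [-1.2  0.5  0. ] w 0.0383
shift mm [ -0.1 -74.2   1.5] turn -0.002
```

View pics/crop5.png

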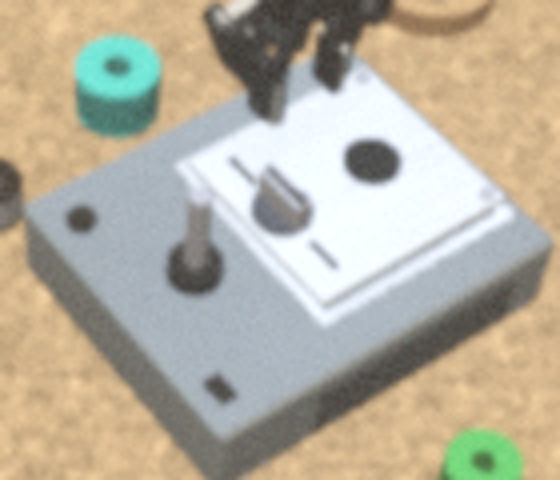

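The crop shows the wing's slot, running (268,172) to (305,210), collinear with the marks at (241,172) and (325,257). Next I press on the pad with the fingers shut.

send_rows --pt "0 -5 0 0" --pt "0 -16 0 0" --pt "0 -30 0 0" --pt "0 -46 0 0" --pt "0 -60 0 0" --pt "0 -70 0 0" --pt "0 -74 0 0" --pt "0 -74 0 0" --pt "0 -74 0 0" --fingers 1

```text
time_s: 14.93
eef_pos: [0.5859, 0.2369, 0.1886]
tcp_rot: [3.13, -0.26, -0.001]
force: [-0.3, -0.2, -0.2]
grip_width: -0.0
finger_force: 0.0
```

send_rows --pt "0 0 8 0" --pt "0 0 22 0" --pt "0 0 38 0" --pt "0 0 54 0" --pt "0 0 68 0" --pt "0 0 79 0" --pt "0 0 86 0" --pt "0 0 90 0" --pt "0 0 91 0" --pt "0 0 91 0"

```text
time_s: 15.77
eef_pos: [0.5863, 0.2367, 0.098]
tcp_rot: [-3.131, 0.261, -0.001]
force: [-0.1, -0.7, 0.7]
grip_width: -0.0002
finger_force: 0.0
```

```bash
python3 -c "
from h import *
st(.587,.237,.084,-1.735)"
```

```text
t 15.77 p [0.5863 0.2367 0.098 ] yaw y -1.737 tz [ 0.  0. -1.] q [ 0.27  0.18  1.7  -0.    1.26  2.  ] F [-0.1 -0.7  0.7] w -0.0002
shift mm [ 0.7 -0.4 14. ] turn -0.002
```

send_rows --pt "0 0 2 0" --pt "0 0 4 0" --pt "0 0 6 0" --pt "0 0 7.5 0" --pt "0 0 9 0" --pt "0 0 10.5 0" --pt "0 0 12 0" --pt "0 0 13 0" --pt "0 0 14 0" --pt "0 0 14 0"

```text
time_s: 16.6
eef_pos: [0.5865, 0.2368, 0.0853]
tcp_rot: [-3.131, 0.261, -0.001]
force: [-3.2, -1.3, 7.9]
grip_width: -0.0001
finger_force: 3.8
```

send_rows --pt "0 0 1 0" --pt "0 0 2 0" --pt "0 0 2 0" --pt "0 0 2 0"

```text
time_s: 16.93
eef_pos: [0.5865, 0.2368, 0.084]
tcp_rot: [-3.131, 0.261, -0.001]
force: [-4.2, -1.2, 9.0]
grip_width: -0.0001
finger_force: 4.8
```

send_rows --pt "0 0 0.5 0" --pt "0 0 1 0" --pt "0 0 1.5 0" --pt "0 0 2 0" --pt "0 0 2 0" --pt "0 0 2 0"

```text
time_s: 17.43
eef_pos: [0.5865, 0.2368, 0.084]
tcp_rot: [3.131, -0.26, 0.0]
force: [-8.5, -2.7, 18.4]
grip_width: 0.0
finger_force: 9.1
```

```bash
python3 -c "
from h import *
st()
save('scene5',viewer.capture('scene'))
a=load('scene5')
save('crop6',cv2.convertScaleAbs(cv2.resize(a[150:380,190:450],None,fx=2.5,fy=2.5,interpolation=cv2.INTER_CUBIC),alpha=1.5))"
```

```text
t 17.43 p [0.5865 0.2368 0.084 ] yaw y -1.737 tz [ 0. -0. -1.] q [ 0.27  0.2   1.71 -0.    1.23  2.  ] F [-8.5 -2.7 18.4] w 0.0
```

View pics/crop6.png

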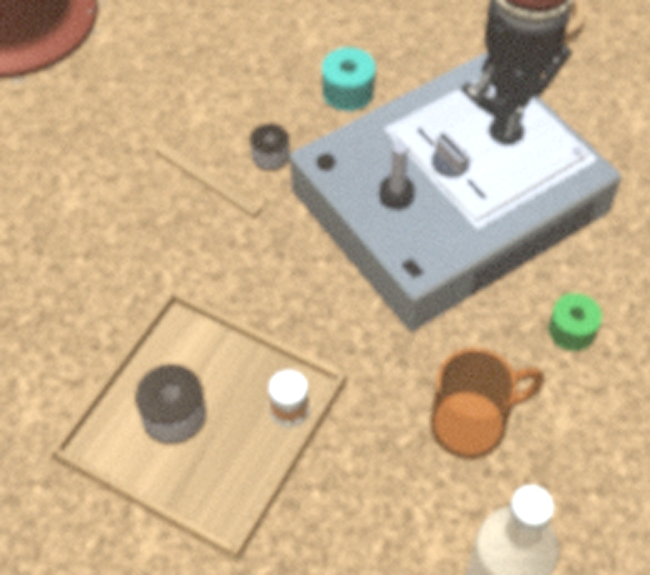

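The crop shows the fingertips on the pad at (507,130) with the cover flush on its frame. The TCP stopped at z = 84 mm while the push rose to 18 N. The reel stands in the tray at (170,402) and the slot is in line with the marks. Handing in.

```bash
python3 -c "
from h import *
print(order.finish_job())"
```

```text
the job is handed in; nothing more can be done
None
```

I handed the job in at about 17.5 s; no verdict came back. The reel stands upright in the tray, the fastener slot is in line with the marks, and the cover is held fully down with about 18 N on the press pad.

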